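Pin the flange to the angle plate

TASK

Lock the flanged workpiece to the inclined fixture: pull the red cap out of its pin hole and put the cap in the grey tray, then take the yellow-handled locating pin from the wooden stand and push it through the hole until its collar sits flat on the flange. Leave the pin there and the cap in the tray, and leave the steel ring, brass disc and white gauge block nearby where they are.

Things in the scene. Friction and masses are not known exactly. Their poses are not given: they have to be found in the camera images.
- fixture: Blue angle-plate fixture, fixed; base 150 x 180 x 12 mm, origin at the centre of its underside, on the table. At yaw 0 its x points away from the robot. It carries the inclined flange on a plate of 110 x 170 mm, 12 mm thick, that has a 19 mm hole in line with the flange's; free space below. Highest point about 155 mm above the table.
- flange: Aluminium flange, fixed. Origin: centre of the pin hole's mouth in its upper face, 115 mm above the table; z: hole axis out of the face, 30 degrees off vertical, leaning to the fixture's -x (robot side); x up the slope; y level. Face x -50 to 50, y -35 to 115 mm. Hole 14 mm diameter, 2.5 mm chamfer, 16 mm thick, 28 mm with the plate behind. Boss of 48 mm diameter, 14 mm high at y = 70 mm.
- cap: Red plastic cap, loosely plugged in the hole: disc of 28 mm diameter, 4 mm thick; round grip of 18 mm diameter above it, z = 4 to 30 mm; spigot of 11 mm diameter, 12 mm long, below it. Origin: centre of the disc's underside (at the hole's mouth at the start); z runs out along the grip. 20 g.
- pin: Locating pin: steel shank of 12 mm diameter, 50 mm long, last 7 mm tapering to 6 mm; collar of 26 mm diameter, z = 0 to 6 mm; yellow round handle of 18 mm diameter, z = 6 to 61 mm. Origin: centre of the collar's underside; z runs along the handle, away from the tip. Starts upright in the stand, collar on its top, 58 mm above the table. About 100 g.
- pin_tip (a point): Tip of the pin's shank, at z = -50 mm in the pin's frame.
- stand: Fixed wooden block, 80 x 80 x 58 mm, with a 15 mm hole in the middle of its top in which the pin stands. Origin at the centre of its underside.
- tray: Fixed grey open tray, 140 x 140 mm outside, 25 mm high, walls and floor about 4 to 5 mm. Origin at the centre of its underside. The red cap goes in here.
- master_ring: Bystander: loose steel ring, 60 mm diameter, 18 mm inner radius, 22 mm high, flat on the table; origin at the centre of its underside. Not to be moved.
- setting_disc: Bystander: loose brass disc, 48 mm diameter, 30 mm high; origin at the centre of its underside. Not to be moved.
- gauge_block: Bystander: loose white ceramic gauge block, 32 x 60 x 18 mm; origin at the centre of its underside. Not to be moved.

How it is judged:
On the way, in this order (a step that is already met when the one before it is completed fails the run):
1. the red cap lies in the tray, let go (x of cap in the frame of tray between -0.062 and 0.062 m and y of cap in the frame of tray between -0.062 and 0.062 m and z of cap in the frame of tray below 0.04 m and contact force between the fingers and cap below 0.1 N), for 0.2 s.
2. the pin's shank is through the flange hole, in line with it (z of pin_tip in the frame of flange below -0.02 m and angle between the z axis of pin and the z axis of flange, either way round below 0.2 rad and x of pin_tip in the frame of flange between -0.006 and 0.006 m and y of pin_tip in the frame of flange between -0.006 and 0.006 m), for 0.1 s.
At the end, for the whole second after the job is handed in: The pin is home in the flange hole (collar's underside within 4 mm of the hole's mouth, pin within 0.1 rad of the hole's axis) and at rest; the red cap lies in the tray (origin within 62 mm of the tray's middle along its x and y, and less than 40 mm above the tray's underside) (distance between pin and flange below 0.004 m and angle between the z axis of pin and the z axis of flange, either way round below 0.1 rad and z of pin_tip in the frame of flange below -0.04 m and x of cap in the frame of tray between -0.062 and 0.062 m and y of cap in the frame of tray between -0.062 and 0.062 m and z of cap in the frame of tray below 0.04 m and linear speed of pin below 0.02 m/s and linear speed of cap below 0.05 m/s); the robot touches nothing.
It fails at once if the steel ring is moved more than 20 mm (distance of master_ring from where it was at the start of the episode above 0.02 m).
It fails at once if the brass disc is moved more than 20 mm (distance of setting_disc from where it was at the start of the episode above 0.02 m).
It fails at once if the gauge block is moved more than 20 mm (distance of gauge_block from where it was at the start of the episode above 0.02 m).
It also fails if it takes over 61 s, if anything falls off the work surface, if the arm or the gripper's body presses on something with over 40 N, if the wrist force passes 120 N, or if a joint passes its speed limit or range.

ROBOT

A 6-joint arm with a two-finger parallel gripper is mounted at the origin on the work surface. World frame = base frame: x ahead of the robot, y to its left, z up, the work surface at z = 0. Lengths are in m, angles in rad, forces in N, time in s.
With the tool pointing down it reaches from about 0.3 to 0.825 m from the base axis. Payload 5.4 kg.
Tool frame: the origin (TCP) lies at the very end of the fingers, on their centre line; the grasp point (between the pads) lies 19 mm behind it (bot.tcp_to_grasp is the distance from the TCP to the grasp point, in m); z points along the fingers, y is the line along which they close (so a half turn about z gives the same grasp; the last joint's range is limited). The gripper opens to 92 mm and grips with 3 to 60 N. Pads are 20 mm wide; open, the fingers measure 128 mm over their backs; the gripper's body (75 mm by 189 mm) begins 69 mm behind the grasp point.
Start: joints at [-1.453, 0.158, 1.597, -0, 1.386, -0.21], TCP at [0.185, -0.544, 0.215] pointing down, gripper open.
Joint ranges: [-2.91, 2.91], [-0.94, 2.29], [0.18, 2.7], [-1.29, 4.43], [0.17, 2.64], [-3, 3]. Speed limits (rad/s): [2.57, 2.57, 3.14, 3.14, 3.14, 3.14].

INTERFACE

Orientations are given as a rotation vector (axis times angle).
In Python, from plant import bot gives the robot as it stands. The module is installed in compiled form; this text tells all that it offers. Calls block until the motion is done:
- bot.goto(position, orientation): joint-space move of the TCP to a pose.
- bot.move_straight(position, rotation=None, vel=0.15, guard=None): straight line of the TCP; rotation=None keeps the orientation; vel is the mean speed in m/s. With guard (N) it stops when the force on the tool has changed by that much, and returns True; else False.
- bot.set_joints(angles): joint-space move.
- bot.command_gripper(opening): finger opening in m; the grip force is fixed at half the most; returns when the fingers have stopped.
- bot.hold(seconds).
- bot.inverse_kinematics(position, orientation): joint angles nearest the present ones, or None.
- bot.snapshot(name): name is "scene" or "top" or "wrist"; returns a dict with "color" (480x640x3 uint8, red, green, blue), "mtx" (3x3 intrinsics, pixels), "rvec" (rotation vector, rad) and "tvec" (3), from world to camera coordinates, as OpenCV has them; the wrist camera has in their place "T_tool_cam" (4x4, takes a point from camera to tool coordinates, whose origin is the TCP and whose axes are the flange's). Camera axes: x right, y down, z forward; pixel columns grow to the right and rows downward; lengths in m; the calibration is good to about 2 mm. The wrist camera is an equidistant fisheye: a pixel r from the principal point sees the ray r / f radians off the axis. A picture is of the moment at which its call begins: read the wrist's pose just before it. There is no depth.
A pose or a line that the arm cannot do raises bot.IKError and nothing moves.
- bot.close_job(): hands the job in; it is judged then, once.
Trained networks look in a picture, given as the dict that the camera call returned (one of the last four; its "shot" number tells which), for a name from the list of things; names that differ only in an ending like _2 or _b are one class to them, and where a whole thing is asked for, a point or a joint stands for the part that bears it (a point fixed in the world has none). Each returns a list of dicts, best first, with "p" (0 to 1); they miss things now and then, are a little off and sometimes report something else, mostly with a low value. They report only what shows in the picture. A call takes as long as a camera call.
- bot.cut_out(picture, label): "pixels" (480x640 bool, what is visible of it).
- bot.landmark_of(picture, label): "at" ([x, y, z] in m, in world coordinates, good to about 4 mm: a listed point, or the origin of a listed thing).
Readings, each from a call of its own:
- bot.get_time_s(): time.
- bot.get_joint_positions(): joint angles.
- bot.get_qd(): joint speeds.
- bot.get_joint_torque(): joint torques, N m.
- bot.get_tcp_pos(): TCP position.
- bot.get_tcp_rot(): TCP orientation.
- bot.get_wrist_force(): force on the tool from outside, world axes, zero at the start.
- bot.get_torque(): the same for the moment, N m.
- bot.get_gripper_width(): finger opening in m.
- bot.get_finger_force(): force on a finger pad.
Only numpy, scipy, OpenCV 4.12 (cv2) and the standard library are available. Lean on these libraries where they do the work, as an engineer would, in place of code of your own. Each camera call takes 0.05 s, during which the arm holds its last target. There are 200 camera calls.

## Working session

There is one attempt and no reset: what is moved stays moved. The work goes in short steps, each a Python script; the robot and the scene stay as the last script left them, time stands still between calls to the robot, and variables do not carry over. Pictures are saved under pics/ and viewed, at most 10 in all, crops included, and the job is handed in when it is done.

```bash
mkdir -p pics
python3 - <<'E'
from plant import bot
import cv2,numpy as np
ims=[]
for c in("scene","top"):
    s=bot.snapshot(c); ims.append(s["color"])
    print(c,np.round(s["mtx"],1).tolist(),np.round(s["rvec"],3),np.round(s["tvec"],3))
    for n in "fixture flange cap pin pin_tip stand tray master_ring setting_disc gauge_block".split():
        print(n,[(np.round(d["at"],4).tolist(),round(d["p"],2)) for d in bot.landmark_of(s,n)[:2]])
for n,i in zip(("s","t"),ims): cv2.imwrite(f"pics/{n}.png",i[:,:,::-1])
print(bot.get_time_s())
E
```

```text
scene [[480.7, 0.0, 316.0], [0.0, 480.7, 239.6], [0.0, 0.0, 1.0]] [ 1.977  1.07  -0.519] [-0.285 -0.202  1.166]
fixture [([0.5946, -0.0254, -0.0], 0.91)]
flange [([0.6059, -0.0588, 0.115], 0.6)]
cap [([0.6072, -0.0566, 0.1152], 0.69), ([0.6028, -0.0594, 0.1168], 0.36)]
pin [([0.463, 0.2859, 0.0583], 0.64)]
pin_tip []
stand [([0.4583, 0.2855, 0.0025], 0.88)]
tray [([0.4392, -0.2956, -0.0015], 0.76)]
master_ring [([0.6661, -0.2417, 0.0017], 0.62)]
setting_disc [([0.6652, 0.2636, -0.0001], 0.57)]
gauge_block [([0.3745, -0.0074, -0.0025], 0.87), ([0.593, -0.0249, 0.0006], 0.59)]
top [[477.5, 0.0, 320.6], [0.0, 477.5, 237.4], [0.0, 0.0, 1.0]] [ 2.195 -2.187  0.119] [-0.011  0.508  0.811]
fixture [([0.5947, -0.0232, -0.002], 0.56)]
flange [([0.6024, -0.0606, 0.1117], 0.8), ([0.4605, 0.283, 0.0554], 0.22)]
cap [([0.6011, -0.0581, 0.1146], 0.59)]
pin [([0.4595, 0.2808, 0.0566], 0.53), ([0.441, -0.297, -0.0012], 0.51)]
pin_tip [([0.4581, 0.2801, 0.0576], 0.29)]
stand [([0.4615, 0.2889, -0.0035], 0.89), ([0.5941, -0.023, -0.0024], 0.71)]
tray [([0.4381, -0.298, -0.0008], 0.87)]
master_ring [([0.668, -0.2407, -0.0019], 0.63)]
setting_disc [([0.6633, 0.2621, 0.0008], 0.83), ([0.4632, 0.2866, -0.0011], 0.34)]
gauge_block [([0.3795, -0.0108, -0.0035], 0.79)]
1.1
```

View pics/s.png

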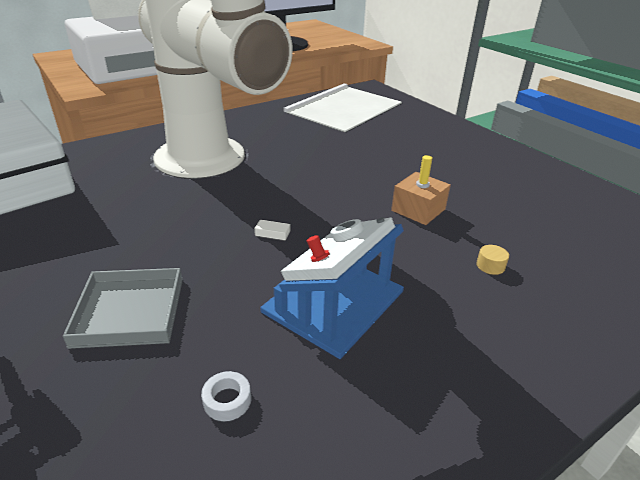

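View pics/t.png

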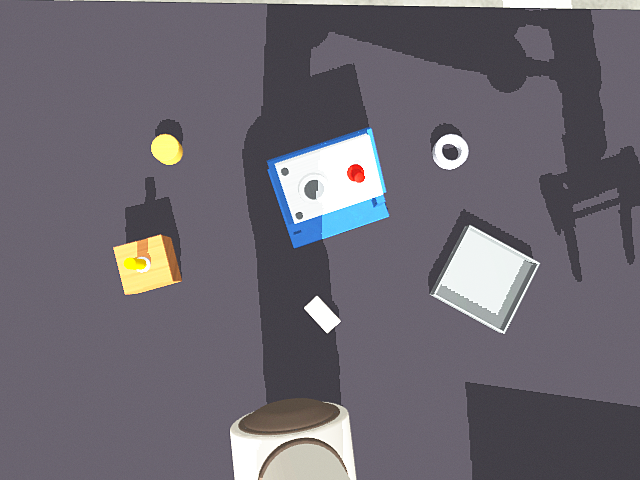

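The scene view shows the cap at about (317,248) in the flange, the pin at (425,172) in the stand and the tray at (127,308). The top view agrees: cap (356,173), pin (138,264), tray (487,278), with the fixture yawed by roughly +17°. The network positions match both pictures.

Next I'll fit the flange pose to its masks, then move to look down the hole axis.

```bash
cat > h.py <<'E'
from plant import bot
import cv2,numpy as np
from scipy.spatial.transform import Rotation as R
from scipy.optimize import minimize
def frame(p):  # x,y,yaw -> flange rotation, origin
    return R.from_euler('z',p[2])*R.from_euler('y',-np.pi/6), np.array([p[0],p[1],.115])
def tool(fr,k):  # tool z = -frame z, turned k rad about it
    return fr*R.from_euler('x',np.pi)*R.from_euler('z',k)
def best(pos,fr,ks):  # IK option with the smallest joint motion
    q0=bot.get_joint_positions(); o=[]
    for k in ks:
        q=bot.inverse_kinematics(pos,tool(fr,k).as_rotvec())
        if q is not None: o.append((np.abs(np.array(q)-q0).max(),k,np.round(q,2).tolist()))
    return sorted(o)
E
python3 - <<'E'
from h import *
S=[]
for c in("scene","top"):
    s=bot.snapshot(c); m=bot.cut_out(s,"flange"); print(c,[(d["p"],d["pixels"].sum()) for d in m])
    S.append((s,m[0]["pixels"]))
Q=np.array([[-.05,-.035,0],[.05,-.035,0],[.05,.115,0],[-.05,.115,0]])
def cost(p,S):
    r,o=frame(p); c=0
    for s,m in S:
        uv=cv2.projectPoints(r.apply(Q)+o,s["rvec"],s["tvec"],s["mtx"],None)[0]
        im=np.zeros((480,640),np.uint8); cv2.fillPoly(im,[np.round(uv*16).astype(np.int32)],1,shift=4)
        im=im>0; c+=1-(im&m).sum()/(im|m).sum()
    return c
sx=np.array([[.604,-.059,.3]]+[[.604,-.059,.3]+d for d in np.diag([.01,.01,.1])])
for SS in(S,S[:1],S[1:]):
    f=minimize(cost,sx[0],args=(SS,),method="Nelder-Mead",options=dict(initial_simplex=sx)); print(f.x,f.fun)
fr,o=frame([.6043,-.0585,.297])
for z in(.006,.2): print(z,best(o+fr.apply([0,0,z]),fr,np.arange(-3,4)*np.pi/2))
d=R.identity()
print(best([.44,-.297,.05],d,np.arange(-6,7)*np.pi/6)[:3]); print(best([.461,.284,.08],d,np.arange(-6,7)*np.pi/6)[:3])
s=bot.snapshot("wrist"); print(s["mtx"],np.round(s["T_tool_cam"],3))
E
```

```text
scene [(0.62, np.int64(4731)), (0.32, np.int64(271))]
top [(0.62, np.int64(7127))]
[ 0.61824422 -0.05921037  0.41180615] 0.7486264620250076
[ 0.6361743  -0.058429    0.64381684] 0.36584386915512745
[ 0.60566667 -0.05733333  0.35      ] 0.2218157181571816
0.006 [(np.float64(0.9556730397603428), np.float64(-1.5707963267948966), [-0.5, 0.02, 2.04, 0.53, 0.78, -1.12]), (np.float64(0.9556730397603432), np.float64(0.0), [-0.5, 0.02, 2.04, 0.53, 0.78, 0.45]), (np.float64(0.9556730397603432), np.float64(4.71238898038469), [-0.5, 0.02, 2.04, 0.53, 0.78, -1.12]), (np.float64(2.2288913806222865), np.float64(1.5707963267948966), [-0.5, 0.02, 2.04, 0.53, 0.78, 2.02]), (np.float64(2.2288913806222874), np.float64(-4.71238898038469), [-0.5, 0.02, 2.04, 0.53, 0.78, 2.02]), (np.float64(2.483497599762403), np.float64(-3.141592653589793), [-0.5, 0.02, 2.04, 0.53, 0.78, -2.69]), (np.float64(2.4834975997624036), np.float64(3.141592653589793), [-0.5, 0.02, 2.04, 0.53, 0.78, -2.69])]
0.2 [(np.float64(0.7681874904292985), np.float64(0.0), [-0.68, -0.41, 2.05, 0.46, 1.23, 0.49]), (np.float64(0.868830939654016
[... 794 characters left out ...]
.85, -0.0, 1.05, -0.3]), (np.float64(0.6315277401841091), np.float64(-0.5235987755982988), [-0.82, 0.24, 1.85, -0.0, 1.05, 0.23])]
[(np.float64(1.7819534910573538), np.float64(-3.141592653589793), [0.33, 0.22, 1.81, -0.0, 1.11, -1.24]), (np.float64(1.7819534910573538), np.float64(-2.6179938779914944), [0.33, 0.22, 1.81, -0.0, 1.11, -0.72]), (np.float64(1.7819534910573538), np.float64(-2.0943951023931953), [0.33, 0.22, 1.81, -0.0, 1.11, -0.19])]
[[371.64829954   0.         319.29303445]
 [  0.         371.64829954 243.04202982]
 [  0.           0.           1.        ]] [[ 0.    -0.96  -0.279  0.08 ]
 [ 1.     0.     0.002  0.   ]
 [-0.001 -0.279  0.96  -0.169]
 [ 0.     0.     0.     1.   ]]
```

Run:
```python
from h import *
import pickle
fr,o=frame([.6043,-.0585,.32])
bot.goto(o+fr.apply([0,0.02,.13]),tool(fr,0).as_rotvec())
p,r=bot.get_tcp_pos(),bot.get_tcp_rot(); s=bot.snapshot("wrist")
print("cap",[(np.round(d["at"],4),d["p"]) for d in bot.landmark_of(s,"cap")]," fl",[(np.round(d["at"],4),d["p"]) for d in bot.landmark_of(s,"flange")])
pickle.dump((p,r,dict(s)),open("w1.pkl","wb")); cv2.imwrite("pics/w1.png",s["color"][:,:,::-1])
t=cv2.imread("pics/t.png")[110:260,240:420]; cv2.imwrite("pics/tc.png",cv2.resize(t,None,fx=4,fy=4,interpolation=cv2.INTER_CUBIC))
print(bot.get_time_s())
```

```text
cap [(array([ 0.6027, -0.0583,  0.1152]), 0.87)]  fl [(array([ 0.6048, -0.0623,  0.1135]), 0.68)]
3.6167
```

View pics/w1.png

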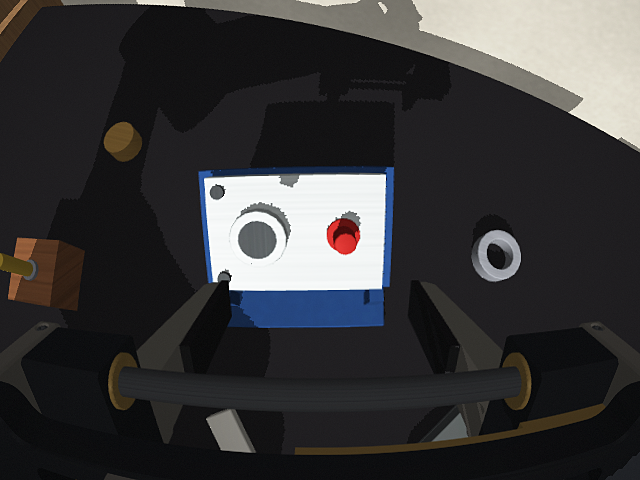

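View pics/tc.png

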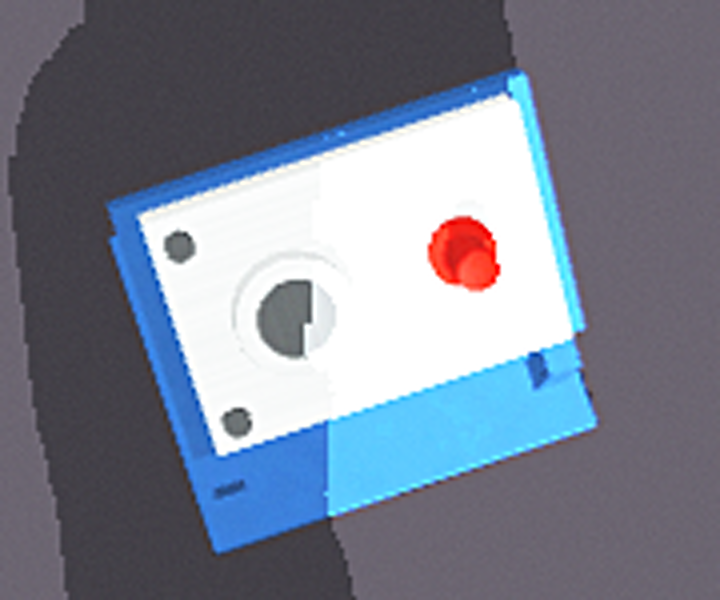

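The wrist view shows the cap at about (344,238). In it, the white face corners lie near (204,178), (387,174) and (384,290). In the enlarged top crop the four face corners are sharp, so I'll fit the flange pose to these corners.

Run:
```python
from h import *
import pickle
from scipy.optimize import least_squares
p,r,w=pickle.load(open("w1.pkl","rb")); t=bot.snapshot("top")
C=np.array([[.05,.115,0],[.05,-.035,0],[-.05,-.035,0],[-.05,.115,0]])
tp=np.array([[138,213],[513,95],[577,340],[218,455]])/4+[240,110]
wp=np.array([[204,178.5],[387.5,174],[384,290]])
T=np.eye(4); T[:3,:3]=R.from_rotvec(r).as_matrix(); T[:3,3]=p; Ti=np.linalg.inv(T@w["T_tool_cam"])
def wproj(X):
    c=X@Ti[:3,:3].T+Ti[:3,3]; rho=np.linalg.norm(c[:,:2],axis=1); th=np.arctan2(rho,c[:,2])
    K=w["mtx"]; return c[:,:2]/rho[:,None]*th[:,None]*K[0,0]+K[:2,2]
tproj=lambda X:cv2.projectPoints(X,t["rvec"],t["tvec"],t["mtx"],None)[0][:,0]
def res(q,u):
    fr,o=frame(q); X=fr.apply(C)+o; e=[]
    if u&1: e+=[(tproj(X)-tp).ravel()]
    if u&2: e+=[(wproj(X[:3])-wp).ravel()]
    return np.concatenate(e)
for u in(1,2,3):
    f=least_squares(res,[.604,-.059,.3],args=(u,),x_scale=[.01,.01,.1]); print(u,f.x,np.round(f.fun,1))
```

```text
1 [ 0.6034816  -0.06083506  0.32447641] [ 0.8  1.4  0.9  0.8 -1.7 -1.3 -0.2 -1.1]
2 [ 0.60481725 -0.06095009  0.33644533] [ 0.9  0.4 -0.3  0.9 -0.6 -1.1]
3 [ 0.60446911 -0.0608559   0.33298831] [ 0.8  1.5  0.6  0.1 -1.5 -2.1  0.2 -1.2  0.9  0.3 -0.3  1.3 -1.  -0.7]
```

```bash
cat >> h.py <<'E'
FR,O=frame([.604,-.0600,.331])
E
python3 - <<'E'
from h import *
rv=tool(FR,0).as_rotvec(); P=lambda z:O+FR.apply([0,0,z])
bot.command_gripper(.045)
bot.goto(P(.06),rv)
print(bot.move_straight(P(.0065),vel=.08,guard=10)); print(FR.inv().apply(bot.get_tcp_pos()-O))
bot.command_gripper(0); print("w",bot.get_gripper_width(),bot.get_finger_force(),bot.get_wrist_force())
bot.move_straight(P(.09),vel=.1)
print("w",bot.get_gripper_width(),bot.get_finger_force())
cv2.imwrite("pics/c1.png",bot.snapshot("wrist")["color"][:,:,::-1]); print(bot.get_time_s())
E
```

```text
False
[ 0.00049207 -0.00025348  0.00697085]
w 0.017272243483542858 30.000546276569366 [-2.7130809  -0.3590214   1.96042613]
w 0.017275538715707545 29.999954402446747
7.2583
```

View pics/c1.png

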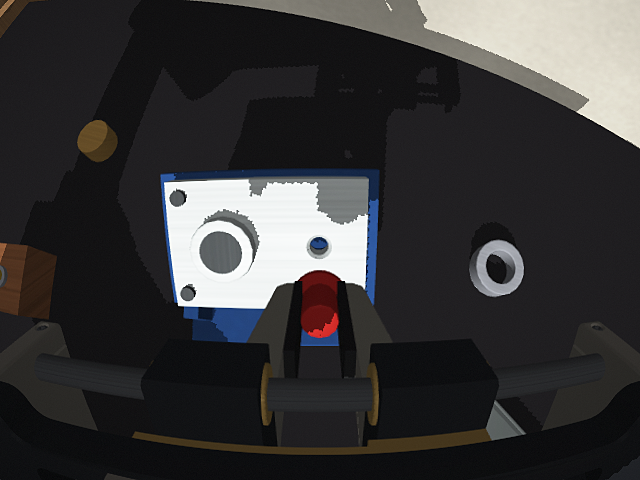

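The cap is out and held between the fingers at about (320,300), and the open hole shows at (318,246). Next I'll put the cap in the tray. I'll also check the hole position from that pixel.

```bash
cat >> h.py <<'E'
def ray_on_flange(p,r,w,uv):
    d=(np.array(uv)-w["mtx"][:2,2])/w["mtx"][0,0]; th=np.linalg.norm(d)
    c=np.r_[d/th*np.sin(th),np.cos(th)]; M=w["T_tool_cam"]; Rt=R.from_rotvec(r)
    o=FR.inv().apply(Rt.apply(M[:3,3])+p-O); v=FR.inv().apply(Rt.apply(M[:3,:3]@c)); return o-v*o[2]/v[2]
E
python3 - <<'E'
from h import *
p,r=bot.get_tcp_pos(),bot.get_tcp_rot(); w=bot.snapshot("wrist")
print("hole in flange frame",ray_on_flange(p,r,w,[318.3,246.5]))
D=tool(R.identity(),-np.pi/3).as_rotvec(); T=np.array([.4387,-.2965,0])
bot.move_straight(O+FR.apply([0,0,.13]),vel=.2)
bot.goto(T+[0,0,.1],D); print(bot.move_straight(T+[0,0,.032],vel=.12,guard=10))
bot.command_gripper(.045); bot.move_straight(T+[0,0,.14],vel=.2)
for c in("top","wrist"):
    s=bot.snapshot(c); print([(np.round(d["at"],4),d["p"]) for d in bot.landmark_of(s,"cap")])
cv2.imwrite("pics/c2.png",s["color"][:,:,::-1])
# go to the stand, look
k=-np.pi*2/3; S=np.array([.461,.284,0]); D=tool(R.identity(),k).as_rotvec()
bot.goto(S+[0,0,.22],D); s=bot.snapshot("wrist")
for n in("pin","stand"): print(n,[(np.round(d["at"],4),d["p"]) for d in bot.landmark_of(s,n)])
cv2.imwrite("pics/p1.png",s["color"][:,:,::-1]); print(bot.get_time_s(),bot.get_joint_positions())
E
```

```text
hole in flange frame [0.00112571 0.00069332 0.        ]
False
[(array([ 0.4396, -0.2966,  0.0165]), 0.6)]
[(array([ 0.4436, -0.2975,  0.0173]), 0.96)]
pin [(array([0.463 , 0.2854, 0.0586]), 0.68)]
stand [(array([0.459 , 0.2859, 0.0012]), 0.63)]
13.1333 [ 3.27543751e-01  6.78821777e-02  1.68488547e+00 -1.05119898e-04
  1.38908627e+00 -1.94756238e-01]
```

View pics/c2.png

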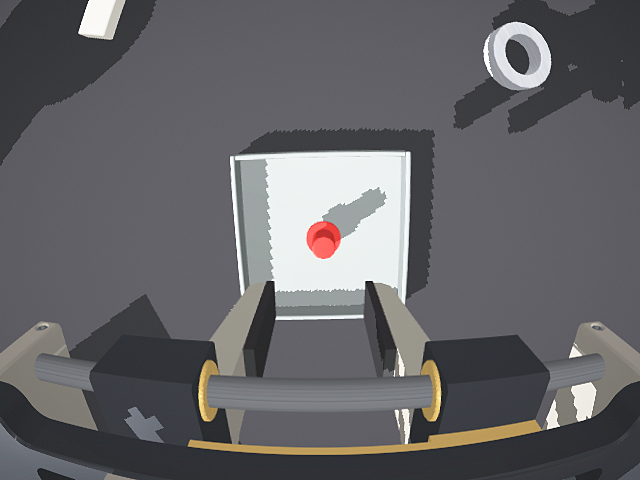

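View pics/p1.png

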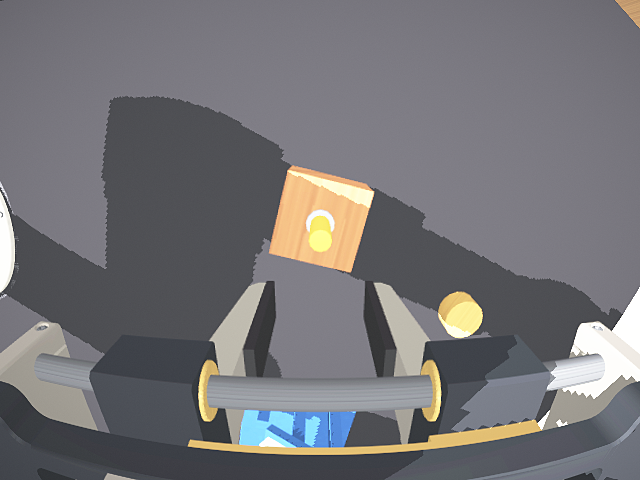

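The cap stands in the tray and has been let go (323,240). The pin stands upright in the wooden stand at (320,230), in line with the gripper. Now I'll grasp it and carry it over the hole.

Run:
```python
from h import *
S=np.array([.4618,.2848,0])
bot.move_straight(S+[0,0,.15],vel=.2)
print(bot.move_straight(S+[0,0,.079],vel=.1,guard=10))
bot.command_gripper(0); print("w",bot.get_gripper_width(),bot.get_wrist_force(),bot.get_tcp_pos())
bot.move_straight(S+[0,0,.25],vel=.15); print("w",bot.get_gripper_width(),bot.get_finger_force())
P=lambda z:O+FR.apply([.0007,.0004,z])
bot.goto(P(.17),tool(FR,0).as_rotvec())
bot.move_straight(P(.085),vel=.12); bot.hold(.3)
p,r=bot.get_tcp_pos(),bot.get_tcp_rot(); s=bot.snapshot("wrist")
print(FR.inv().apply(p-O),bot.get_wrist_force())
cv2.imwrite("pics/i1.png",cv2.resize(s["color"][180:360,220:420,::-1],None,fx=3,fy=3))
for c in("wrist","scene","top"):
    s=bot.snapshot(c)
    for n in("pin","pin_tip"): print(c,n,[(np.round(FR.inv().apply(d["at"]-O),4),d["p"]) for d in bot.landmark_of(s,n)[:1]])
print(bot.get_time_s())
```

```text
False
w 0.017133867915588408 [-0.52405753 -0.71295888  1.17881976] [0.46194035 0.28483566 0.07928216]
w 0.01747845022554335 29.991687834262848
[1.02919805e-03 4.00422151e-05 8.55077007e-02] [ 0.40710676 -0.35726249 -0.33255545]
wrist pin [(array([ 0.005 , -0.0004,  0.0611]), 0.9)]
wrist pin_tip [(array([ 0.0026, -0.0031,  0.0165]), 0.89)]
scene pin []
scene pin_tip [(array([-0.0001, -0.0042,  0.0137]), 0.94)]
top pin [(array([-0.0009, -0.0046,  0.0634]), 0.76)]
top pin_tip [(array([-0.0023,  0.0013,  0.012 ]), 0.61)]
19.3833
```

View pics/i1.png

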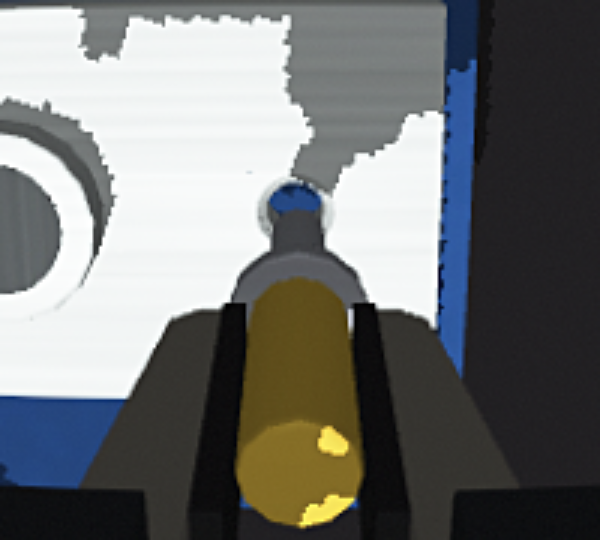

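The pin is in line, with its tip at crop (298,215) pointing at the hole at (295,205). Now I'll insert it with a force guard.

Run:
```python
from h import *
P=lambda z:O+FR.apply([.0007,.0004,z])
for z in(.055,.018):
    h=bot.move_straight(P(z),vel=.05,guard=15)
    print(h,np.round(FR.inv().apply(bot.get_tcp_pos()-O),4),np.round(FR.inv().apply(bot.get_wrist_force()),1),np.round(bot.get_torque(),2))
    if h: break
for c in("wrist","scene","top"):
    s=bot.snapshot(c); print(c,[(np.round(FR.inv().apply(d["at"]-O),4),d["p"]) for d in bot.landmark_of(s,"pin")[:1]])
print(bot.get_time_s())
```

```text
False [0.0006 0.0005 0.0549] [-1.1 -0.  -1.2] [-0.14  0.49  0.03]
True [0.0005 0.0006 0.0207] [-0.2  0.1  4.7] [0.02 0.21 0.04]
wrist [(array([0.005 , 0.0004, 0.0025]), 0.97)]
scene [(array([ 0.0036, -0.0001, -0.0011]), 0.73)]
top [(array([-0.0032, -0.0048,  0.0008]), 0.59)]
21.0917
```

Run:
```python
from h import *
bot.command_gripper(.045)
bot.move_straight(O+FR.apply([0.0005,.0006,.14]),vel=.12); bot.hold(.5)
a=bot.snapshot("wrist"); print([(np.round(FR.inv().apply(d["at"]-O),4),d["p"]) for d in bot.landmark_of(a,"pin")[:1]])
b=bot.snapshot("scene"); print([(np.round(FR.inv().apply(d["at"]-O),4),d["p"]) for d in bot.landmark_of(b,"pin")[:1]])
A=cv2.resize(a["color"][160:340,200:420],(660,540))[:,80:480]; B=cv2.resize(b["color"][190:325,250:350],(400,540))
cv2.imwrite("pics/f.png",np.hstack([A,B])[:,:,::-1]); print(bot.get_time_s())
```

```text
[(array([ 0.0029, -0.0007,  0.0002]), 0.85)]
[(array([0.0034, 0.0003, 0.0009]), 0.89)]
23.5167
```

View pics/f.png

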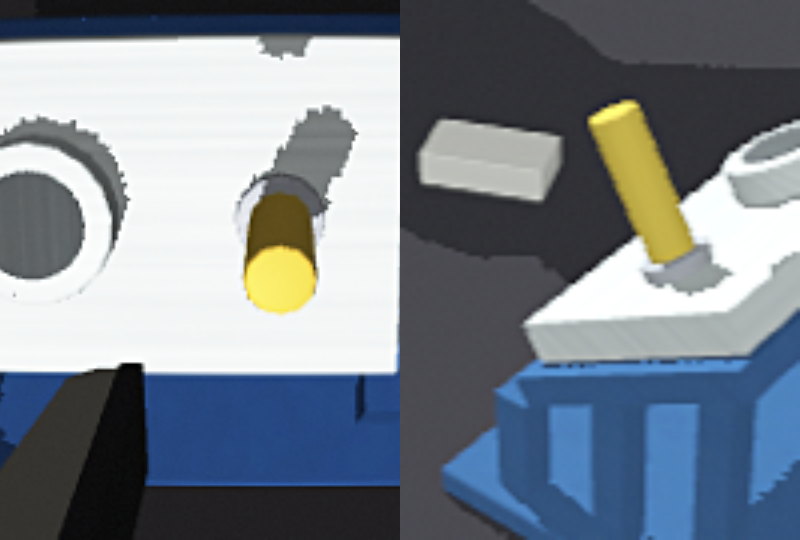

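In both views the collar sits flat on the flange, at left crop (280,215) and right crop (678,268), and the gripper is clear. I'm handing it in.

```bash
python3 -c "
from plant import bot
print(bot.close_job())"
```

```text
the job is handed in; nothing more can be done
None
```

I handed the job in at about 24 s: the pin is seated in the flange hole with its collar flat, the red cap is in the tray, and the arm never went near the ring, disc or gauge block; the simulator returned no verdict.

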